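Draw a weighing cup off the nested stack and tare it on the scale

TASK

Free the top steel cup from the nested stack by drawing it straight up, leaving the other two cups standing where they are. Set it down gently, upright, in the middle of the scale's platter, let go of it, then push the green tare key all the way down and let it come back up. Leave the other keys and everything else on the bench alone.

Things in the scene. Friction and masses are not known exactly. Their poses are not given: they have to be found in the camera images.
- cup_top_mid (a point): centre, on the axis half-way up, of the top one of three identical nested steel cups with blue rims, the one to take. Round, z up, 100 mm tall, 120 to 180 g; origin 50 mm above its base and 50 mm below its open rim. From below: a taper (43 mm diameter at the base, 57 mm at its top, 62 mm tall), a shoulder, then a straight collar 65 mm in diameter, 38 mm tall, up to the rim. Grip across the collar
- cup_mid_mid (a point): centre (50 mm above its base) of the second cup; it stays in the stack. Each cup's shoulder rests on the rim of the cup below, so cups sit 38 mm apart and only the upper cups' collars show; 62 mm of a cup is inside the next. Lugs in the lower cup grip the upper: it sticks by 1.5 to 2.5 N for the first 12 mm of lift. Fingers over 38 mm below the top rim would hold this cup too
- cup_low_mid (a point): centre (50 mm above its base) of the lowest cup, which stands loose on the bench; it stays where it is
- platter (a point): centre of the upper face of the fixed bench scale's flat steel platter, 66 mm above the bench; the platter is 165 mm (along its x) by 200 mm (along y), the whole scale 280 x 210 mm. x points from the key panel at the scale's front towards its back, z up
- tare_key_cap (a point): centre of the top of the green tare key (22 mm diameter) on the scale's front panel, 160 mm from the platter's centre along the platter's -x and 60 mm along its -y, about 54 mm above the bench; it stands 7 mm proud of a panel that slopes 8 degrees down to the front and moves square to it, nearly straight down. z points out of the key
- tare_key (a joint): travel of the green tare key: 0 up, 0.004 m fully down; a spring (1.5 N at first, 4.7 N at the bottom) brings it back up when let go
- unit_key (a joint): the grey 16 mm key beside it, 60 mm from the tare key; 0 up, 0.004 m down; leave alone
- power_key (a joint): the red 16 mm key at the other end, 120 mm from the tare key; 0 up, 0.004 m down; leave alone
- jar: clear jar with red lid, 72 mm diameter, 115 mm tall, stands near the cups; bystander; origin centre of its underside
- tart_tin: fluted aluminium tart tin, 90 mm diameter, 20 mm tall, near the cups; bystander; origin centre of its underside
- pin: wooden rolling pin, 380 mm long along its x, 50 mm thick, at the far side; bystander; origin under its middle
- scraper: steel dough scraper with wooden grip, 150 x 110 mm, 20 mm high, lying flat at the far right; bystander; origin under its middle
- brush: pastry brush, 210 mm long along its x, 42 mm wide, 20 mm high, lying at the left; bystander; origin under its middle
- cutter: round steel pastry cutter, 80 mm diameter, 35 mm tall, to the right; bystander; origin centre of its underside
- scoop: measuring spoon with blue handle, 160 mm long along its x, 52 mm wide, 20 mm high, lying to the left of the scale; bystander; origin under its middle
Mind the look-alikes: they are no part of the job. What is shaped like the part that bears cup_mid_mid but purple is not meant.

How it is judged:
By the outcome, as a careful person would: the job done as asked, in the order asked, and still so for the second after the job is handed in, with the robot touching nothing.
It also fails if it takes over 56 s, if anything falls off the work surface, if the arm or the gripper's body presses on something with over 40 N, if the wrist force passes 120 N, or if a joint passes its speed limit or range.

ROBOT

A 6-joint arm with a two-finger parallel gripper is mounted at the origin on the work surface. World frame = base frame: x ahead of the robot, y to its left, z up, the work surface at z = 0. Lengths are in m, angles in rad, forces in N, time in s.
With the tool pointing down it reaches from about 0.25 to 0.725 m from the base axis. Payload 4 kg.
Tool frame: the origin (TCP) lies between the finger pads; the fingertips stand 11 mm ahead of it and the grasp point (between the pads) lies 8 mm behind it (bot.tip_extent is the distance from the TCP to the fingertips, in m); z points along the fingers, y is the line along which they close (so a half turn about z gives the same grasp; the last joint's range is limited). The gripper opens to 85 mm and grips with 20 to 120 N. Pads are 22 mm wide; open, the fingers measure 114 mm over their backs; the gripper's body (76 mm by 85 mm) begins 54 mm behind the grasp point. The pads swing forward as they close: fully open they stand 13 mm farther back than shut.
Start: joints at [-1.167, 0.241, 0.005, 1.335, 0, 1.571], TCP at [0.196, -0.46, 0.242] pointing down, gripper open.
Joint ranges: [-2.72, 2.72], [-1.05, 1.87], [-1.09, 1.28], [-1.99, 2.15], [-1.42, 1.44], [-3.14, 3.14]. Speed limits (rad/s): [2.79, 2.79, 3.14, 3.14, 3.14, 3.14].

INTERFACE

Orientations are given as a unit quaternion [x, y, z, w].
In Python, from workcell import bot gives the robot as it stands. The module is installed in compiled form; this text tells all that it offers.
- The arm moves only by the tool drive_tool, never from a script. Its argument "rows" is a list of rows, each an object of numbers: "dx", "dy", "dz": the shift along the tool's x, y, z in units of 50 mm (1.0 is 50 mm); "wx", "wy", "wz": the turn, a rotation vector about the tool's x, y, z in units of 5 degrees (1.0 is 5 degrees); "hand": the finger opening in mm, from 0 to 85.4. A call has 1 to 20 rows; each row is the pose to reach, as a shift and turn from the pose commanded when the call began, along the tool's axes at that moment; what a row does not reach only later rows make up. A row lasts 1/10 s, in which the tool goes at most 50 mm and 8.59 degrees, less where a joint would pass 70% of its speed; a pose out of reach is approached as far as the arm can. A call with a gripper value outside its range is refused whole. The fingers move at their own pace and stop on an object; the grip force is fixed at half the most. Time passes only in rows, so rows that repeat a pose let the fingers close. It gives the time, the measured TCP pose, the force, the opening and the grip force at its end, in the units of the state.
- bot.get_obs(): the state, without advancing time (a new reading comes with each control period).
- bot.camera(name): name is "scene" or "top" or "wrist"; returns the picture (420x560x3 uint8, red, green, blue); there is no depth.
- bot.get_calibration(name): a dict with "vfov" (degrees; the focal length in pixels is half the picture's height over the tangent of half this angle, whatever the lens; pixels are square), "cx", "cy" (the principal point, pixels), "k1" (the pictures are not rectified: a ray, as slopes to the right and down, at radius r is drawn at 1 + k1 r^2 times it, then the intrinsics apply), "origin" and "rotation" of the camera in the world; the wrist camera has in their place "mount" (4x4, takes a point from camera to tool coordinates, whose origin is the TCP and whose axes are the flange's). Camera axes: x right, y up, looking along -z (the intrinsics and any distortion apply to the point x, -y, -z); pixel columns grow to the right and rows downward; lengths in m; the calibration is good to about 2 mm. A picture is of the moment at which its call begins: read the wrist's pose just before it. get_calibration takes no time and is no camera call.
- bot.job_done(): hands the job in; it is judged then, once.
Trained networks look in the newest picture that a camera, given by its name, has taken for a name from the list of things; names that differ only in an ending like _2 or _b are one class to them, and where a whole thing is asked for, a point or a joint stands for the part that bears it (a point fixed in the world has none). Each returns a list of dicts, best first, with "score" (0 to 1); they miss things now and then, are a little off and sometimes report something else, mostly with a low value. They report only what shows in the picture. A call takes as long as a camera call. They do not tell look-alikes from the thing itself.
- bot.look_for(camera, thing): "extent" ([centre column, centre row, width, height] in pixels, round what is visible of it).
- bot.outline_of(camera, thing): "region" (420x560 bool, what is visible of it) and "extent" ([centre column, centre row, width, height] in pixels, round what is visible of it).
The state is a dict: "clock": time; "joint_pos": joint angles; "joint_vel": joint speeds; "tau": joint torques, N m; "eef_pos": TCP position; "tool_rot": TCP orientation; "ft_force": force on the tool from outside, world axes, zero at the start; "ft_torque": the same for the moment, N m; "grip_width": finger opening in m; "grasp_force": force on a finger pad.
Only numpy, scipy, OpenCV 4.12 (cv2) and the standard library are available. Lean on these libraries where they do the work, as an engineer would, in place of code of your own. Each camera call takes 0.05 s, during which the arm holds its last target. There are 200 camera calls.

## Working session

There is one attempt and no reset: what is moved stays moved. The work goes in short steps, Python scripts to look and compute and a tool call to move; the robot and the scene stay as the last step left them, time stands still between calls to the robot, and variables do not carry over. Pictures are saved under pics/ and viewed, at most 10 in all, crops included, and the job is handed in when it is done.

Besides the shell and the picture viewer there is one more tool, called after "Call:" by a JSON object that holds its "name" and its "arguments". drive_tool: Moves the arm, as the interface text tells. Its arguments: {"type":"object","properties":{"rows":{"type":"array","items":{"type":"object","properties":{"dx":{"type":"number"},"dy":{"type":"number"},"dz":{"type":"number"},"wx":{"type":"number"},"wy":{"type":"number"},"wz":{"type":"number"},"hand":{"type":"number"}}}}},"required":["rows"]}

```bash
mkdir -p pics; cat > h.py <<'E'
import numpy as np, cv2
from workcell import bot
from scipy.spatial.transform import Rotation as R
def cam(name):
    c=bot.get_calibration(name); f=210/np.tan(np.radians(c['vfov'])/2)
    if 'mount' in c:
        o=bot.get_obs(); M=np.array(c['mount']); T=R.from_quat(o['tool_rot']).as_matrix()
        return c,f,T@M[:3,3]+o['eef_pos'],T@M[:3,:3]
    return c,f,np.array(c['origin']),np.array(c['rotation'])
def ray(name,u,v):
    c,f,o,Rm=cam(name)
    d=np.array([(u-c['cx'])/f,(v-c['cy'])/f]); s=d.copy()
    for _ in range(20): s=d/(1+c['k1']*(s@s))
    return o,Rm@np.array([s[0],-s[1],-1])
def at_z(name,u,v,z):
    o,d=ray(name,u,v); return o+d*(z-o[2])/d[2]
def proj(name,p):
    c,f,o,Rm=cam(name); q=Rm.T@(np.array(p)-o); s=np.array([q[0],-q[1]])/-q[2]
    s=s*(1+c['k1']*(s@s)); return s*f+[c['cx'],c['cy']]
def save(name,fn):
    im=bot.camera(name); cv2.imwrite('pics/'+fn,im[:,:,::-1]); return im
E
cat > a.py <<'E'
from h import *
a=save('scene','s0.png'); b=save('top','t0.png')
cv2.imwrite('pics/st.png',cv2.resize(np.vstack([a,b])[:,:,::-1],(560,840))[:, :])
for n in ['scene','top']:
    c,f,o,Rm=cam(n); print(n,f,o,-Rm[:,2])
    for t in ['cup_top_mid','cup_mid_mid','cup_low_mid','platter','tare_key','tare_key_cap','jar','tart_tin']:
        print(t,[(np.round(d['extent']).tolist(),round(d['score'],2)) for d in bot.look_for(n,t)[:4]])
print(bot.get_obs())
E
python3 a.py
```

```text
Traceback (most recent call last):
  File "a.py", line 5, in <module>
    c,f,o,Rm=cam(n); print(n,f,o,-Rm[:,2])
                                  ~~^^^^^
IndexError: too many indices for array: array is 1-dimensional, but 2 were indexed
```

View pics/s0.png

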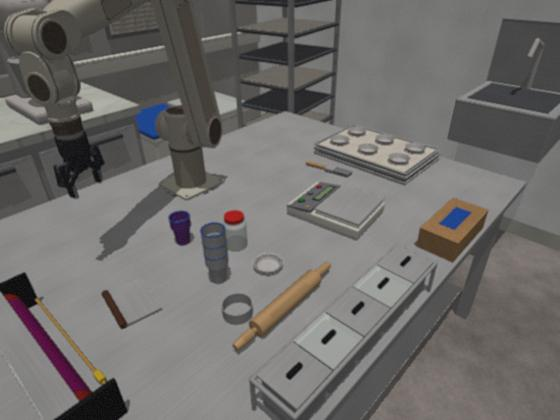

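View pics/t0.png

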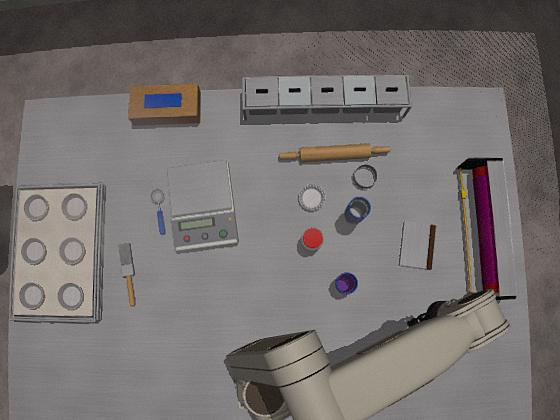

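The steel stack with blue rims is at top (357,209) and scene (215,245). The purple cup at top (346,283) and scene (180,228) is the look-alike. In the top view the scale is at (203,205), with green tare key about (223,234), grey (205,237) and red (187,239).

```bash
python3 - <<'E'
s=open('h.py').read()
s=s.replace("np.array(c['rotation'])","(R.from_quat(c['rotation']).as_matrix() if np.size(c['rotation'])==4 else np.array(c['rotation']).reshape(3,3))")
open('h.py','w').write(s)
E
cat >> a.py <<'E'
cv2.imwrite('pics/crop.png',np.hstack([cv2.resize(a[190:300,150:290],(560,440),interpolation=3)[:,:400],cv2.resize(b[155:255,160:260],(400,440),interpolation=3)])[:,:,::-1])
E
python3 a.py
```

```text
scene 404.49969612447023 [ 1.25258045 -0.80743459  0.7931924 ] [-0.57281367  0.60985574 -0.54768647]
cup_top_mid [([212.0, 236.0, 24.0, 24.0], 0.6)]
cup_mid_mid [([217.0, 248.0, 24.0, 15.0], 0.82), ([178.0, 227.0, 19.0, 37.0], 0.56)]
cup_low_mid [([217.0, 269.0, 22.0, 30.0], 0.7)]
platter [([334.0, 212.0, 98.0, 59.0], 0.86)]
tare_key []
tare_key_cap []
jar [([237.0, 229.0, 28.0, 44.0], 0.76)]
tart_tin [([267.0, 264.0, 32.0, 21.0], 0.58), ([336.0, 213.0, 100.0, 60.0], 0.27)]
top 500.85377658019877 [ 0.23688871 -0.03739634  1.65757235] [ 0.18823332  0.01033411 -0.98206997]
cup_top_mid [([359.0, 209.0, 17.0, 21.0], 0.66)]
cup_mid_mid [([348.0, 282.0, 23.0, 20.0], 0.58), ([353.0, 219.0, -1.0, 4.0], 0.57)]
cup_low_mid []
platter [([204.0, 203.0, 72.0, 94.0], 0.84), ([370.0, 176.0, 26.0, 28.0], 0.15)]
tare_key [([360.0, 209.0, 21.0, 22.0], 0.32)]
tare_key_cap []
jar [([312.0, 239.0, 24.0, 23.0], 0.67)]
tart_tin [([310.0, 196.0, 26.0, 23.0], 0.89)]
{'clock': 1.0, 'joint_pos': array([-1.16701058e+00,  2.40600607e-01,  4.99797818e-03,  1.33518276e+00,
       -7.55300856e-06,  1.57082488e+00]), 'joint_vel': array([ 0.00118198, -0.0016924 ,  0.00115923,  0.00051983, -0.00069726,
        0.0003916 ]), 'tau': array([-1.61228450e-03, -3.72217298e+01,  2.52696490e+01,  1.11856978e-03,
       -1.54214849e-04,  8.12056470e-06]), 'eef_pos': array([ 0.19645129, -0.45979586,  0.24230539]), 'tool_rot': array([ 9.79691629e-01,  2.00510127e-01, -2.60302356e-06,  6.11534057e-06]), 'ft_force': array([-1.04053245, -0.0618288 ,  0.55632872]), 'ft_torque': array([ 0.03148837, -0.00351474, -0.03558335]), 'grasp_force': 0.0, 'grip_width': 0.0856458586365618}
```

View pics/crop.png

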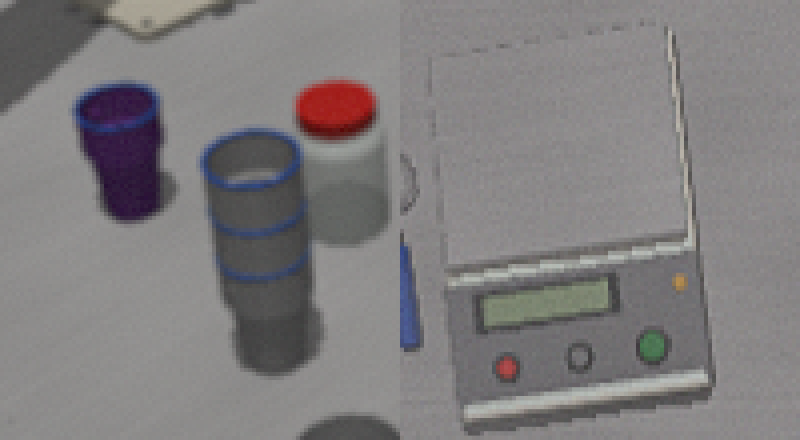

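The crop confirms three stacked steel collars with blue rims. The top rim centre is at scene (212.8,229.5). The purple single cup is not meant. The green tare key is at top (223,233.6).

```bash
python3 - <<'E'
from h import *
print('rim scene',at_z('scene',212.8,229.5,.176)); 
b=cv2.imread('pics/t0.png'); hsv=cv2.cvtColor(b,cv2.COLOR_BGR2HSV)
m=cv2.inRange(hsv,(105,110,40),(125,255,255)); m2=np.zeros_like(m); m2[190:230,335:380]=m[190:230,335:380]
p=cv2.findNonZero(m2); e=cv2.minEnclosingCircle(p); print(len(p),e, at_z('top',*e[0],.176))
print('det top',at_z('top',359,209,.176))
C=[(430,58),(667,25),(693,240),(446,270)]
P=np.array([at_z('top',160+(x-400)/4,155+y/4.4,.066) for x,y in C]); print(P, P.mean(0))
for i in range(4): print(np.linalg.norm(P[i]-P[(i+1)%4]))
k={n:at_z('top',160+(x-400)/4,155+y/4.4,.053) for n,x,y in [('tare',652,346),('unit',580,357),('power',507,368)]}; print(k)
yv=k['power']-k['tare']; print(np.linalg.norm(yv)); yv/=np.linalg.norm(yv); xv=np.array([yv[1],-yv[0],0])
print('yaw',np.degrees(np.arctan2(xv[1],xv[0])),'platter from keys',k['tare']+.16*xv+.06*yv)
e=bot.look_for('scene','jar')
for n,u,v,z in [('jar',312,239,.115),('tin',310,196,.02),('purple',347,283,.1),('cutter',364,176,.035)]: print(n,at_z('top',u,v,z))
E
```

```text
rim scene [ 0.52737945 -0.29532969  0.176     ]
96 ((358.10809326171875, 208.21621704101562), 12.133552551269531) [ 0.51735656 -0.29006159  0.176     ]
det top [ 0.51488644 -0.29265271  0.176     ]
[[0.68775592 0.31541802 0.066     ]
 [0.70798395 0.1172076  0.066     ]
 [0.54280318 0.09640125 0.066     ]
 [0.52466788 0.29863562 0.066     ]] [0.61580273 0.20691562 0.066     ]
0.1992399187756731
0.16648600394274682
0.20304587972061122
0.16394925372999125
{'tare': array([0.46651944, 0.13135249, 0.053     ]), 'unit': array([0.459474  , 0.19009672, 0.053     ]), 'power': array([0.45238306, 0.24992268, 0.053     ])}
0.11940990838300505
yaw 6.798921160537264 platter from keys [0.61829116 0.2098722  0.053     ]
jar [ 0.43490799 -0.15161485  0.115     ]
tin [ 0.59207584 -0.15702245  0.02      ]
purple [ 0.29677514 -0.25694908  0.1       ]
cutter [ 0.6536216 -0.3401297  0.035    ]
```

Call:
{"name": "drive_tool", "arguments": {"rows": [{"dx": 1.0, "dz": -0.6, "wz": -1}, {"dx": 2.0, "dz": -1, "wz": -2}, {"dx": 2.9, "dy": -0.2, "dz": -1, "wz": -3}, {"dx": 3.8, "dy": -0.3, "dz": -1, "wz": -4}, {"dx": 4.7, "dy": -0.4, "dz": -1, "wz": -5}, {"dx": 5.6, "dy": -0.5, "dz": -1, "wz": -6}, {"dx": 6.5, "dy": -0.54, "dz": -1, "wz": -7}, {"dx": 7.1, "dy": -0.54, "dz": -1, "wz": -7.5}, {"dx": 7.28, "dy": -0.54, "dz": -1, "wz": -7.5}, {"dx": 7.28, "dy": -0.54, "dz": -1, "wz": -7.5}, {"dx": 7.28, "dy": -0.54, "dz": -1, "wz": -7.5}, {"dx": 7.28, "dy": -0.54, "dz": -1, "wz": -7.5}]}}

```text
invalid input at $.rows[0]: expected keys dx, dy, dz, wx, wy, wz, hand
```

```bash
cat > w.py <<'E'
from h import *
import sys
o=bot.get_obs(); print(o['clock'],o['eef_pos'],o['tool_rot'],o['joint_pos'],bot.tip_extent)
T=R.from_quat(o['tool_rot']).as_matrix(); print(T)
im=save('wrist',sys.argv[1])
print([(np.round(d['extent'],1).tolist(),d['score']) for d in bot.look_for('wrist','cup_top_mid')])
print('proj of guess',proj('wrist',(.52,-.292,.176)), 'cam',cam('wrist')[2])
E
python3 w.py w1.png
```

```text
1.05 [ 0.19646822 -0.45975619  0.24230089] [ 9.79685119e-01  2.00541931e-01  1.24671470e-05 -2.95132385e-05] [-1.16697390e+00  2.40593250e-01  4.97659423e-03  1.33523250e+00
  3.62650567e-05  1.57079663e+00] 0.011
[[ 9.19565868e-01  3.92935891e-01  1.25904731e-05]
 [ 3.92935890e-01 -9.19565866e-01  6.28277325e-05]
 [ 3.62650404e-05 -5.28269896e-05 -9.99999998e-01]]
[]
proj of guess [282.57435906 335.40798667] cam [ 0.27133999 -0.42836806  0.37332926]
```

View pics/w1.png

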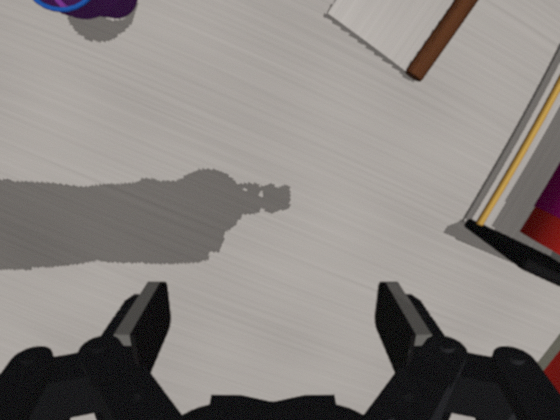

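The wrist view shows only bare bench, the purple cup at (90,5) and the open fingers. No cup is beneath. The move was refused because a row needs every key.

Call:
{"name": "drive_tool", "arguments": {"rows": [{"dx": 1.0, "dy": 0, "dz": -0.6, "wx": 0, "wy": 0, "wz": -1, "hand": 85}, {"dx": 2.0, "dy": -0.1, "dz": -1, "wx": 0, "wy": 0, "wz": -2, "hand": 85}, {"dx": 2.9, "dy": -0.2, "dz": -1, "wx": 0, "wy": 0, "wz": -3, "hand": 85}, {"dx": 3.8, "dy": -0.3, "dz": -1, "wx": 0, "wy": 0, "wz": -4, "hand": 85}, {"dx": 4.7, "dy": -0.4, "dz": -1, "wx": 0, "wy": 0, "wz": -5, "hand": 85}, {"dx": 5.6, "dy": -0.5, "dz": -1, "wx": 0, "wy": 0, "wz": -6, "hand": 85}, {"dx": 6.5, "dy": -0.54, "dz": -1, "wx": 0, "wy": 0, "wz": -7, "hand": 85}, {"dx": 7.1, "dy": -0.54, "dz": -1, "wx": 0, "wy": 0, "wz": -7.5, "hand": 85}, {"dx": 7.28, "dy": -0.54, "dz": -1, "wx": 0, "wy": 0, "wz": -7.5, "hand": 85}, {"dx": 7.28, "dy": -0.54, "dz": -1, "wx": 0, "wy": 0, "wz": -7.5, "hand": 85}, {"dx": 7.28, "dy": -0.54, "dz": -1, "wx": 0, "wy": 0, "wz": -7.5, "hand": 85}, {"dx": 7.28, "dy": -0.54, "dz": -1, "wx": 0, "wy": 0, "wz": -7.5, "hand": 85}]}}

```text
clock: 2.35
eef_pos: [0.5193, -0.2929, 0.2926]
tool_rot: [0.864, 0.504, -0.0, 0.0]
ft_force: [0.2, -0.2, 0.3]
grip_width: 0.0849
grasp_force: 0.0
```

```bash
python3 w.py w2.png
```

```text
2.35 [ 0.51928542 -0.29286189  0.29259318] [ 8.63795446e-01  5.03842626e-01 -1.88401483e-04  1.08294351e-05] [-5.13341225e-01  4.28062001e-01  3.99968926e-01  1.54287485e+00
 -3.36158243e-04  1.57216829e+00] 0.011
[[ 4.92285144e-01  8.70433936e-01 -3.14568024e-04]
 [ 8.70433928e-01 -4.92285215e-01 -2.08558229e-04]
 [-3.36393348e-04 -1.71140563e-04 -9.99999929e-01]]
[([277.9, 206.5, 91.4, 97.8], 0.82)]
proj of guess [272.26398554 208.36223407] cam [ 0.55946418 -0.2225254   0.42380993]
```

View pics/w2.png

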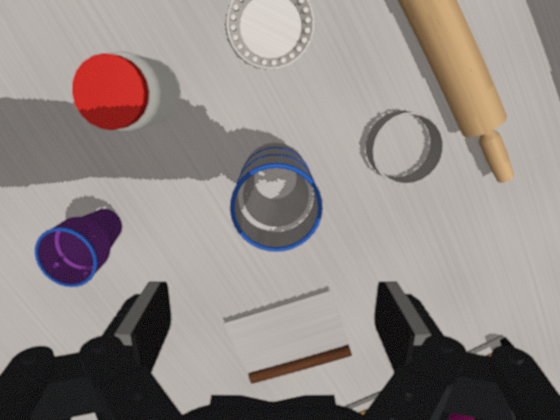

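The wrist view shows the blue top rim, centred about (276,207), with two lower rims behind it. Fingers are symmetric about column 272.

```bash
python3 - <<'E'
from h import *
o=bot.get_obs(); T=R.from_quat(o['tool_rot']).as_matrix()
p=at_z('wrist',276,207.5,.176); q=at_z('wrist',231,207.5,.176)-at_z('wrist',321,207.5,.176)
print(p,np.linalg.norm(q)); p[2]=.156; print(T.T@(p-o['eef_pos'])/.05)
E
```

```text
[ 0.52263935 -0.29274895  0.176     ] 0.06432103164769726
[0.03460654 0.05336891 2.73586775]
```

Call:
{"name": "drive_tool", "arguments": {"rows": [{"dx": 0.03, "dy": 0.05, "dz": 0.5, "wx": 0, "wy": 0, "wz": 0, "hand": 85}, {"dx": 0.03, "dy": 0.05, "dz": 1.0, "wx": 0, "wy": 0, "wz": 0, "hand": 85}, {"dx": 0.03, "dy": 0.05, "dz": 1.4, "wx": 0, "wy": 0, "wz": 0, "hand": 85}, {"dx": 0.03, "dy": 0.05, "dz": 1.8, "wx": 0, "wy": 0, "wz": 0, "hand": 85}, {"dx": 0.03, "dy": 0.05, "dz": 2.2, "wx": 0, "wy": 0, "wz": 0, "hand": 85}, {"dx": 0.03, "dy": 0.05, "dz": 2.5, "wx": 0, "wy": 0, "wz": 0, "hand": 85}, {"dx": 0.03, "dy": 0.05, "dz": 2.72, "wx": 0, "wy": 0, "wz": 0, "hand": 85}, {"dx": 0.03, "dy": 0.05, "dz": 2.72, "wx": 0, "wy": 0, "wz": 0, "hand": 85}, {"dx": 0.03, "dy": 0.05, "dz": 2.72, "wx": 0, "wy": 0, "wz": 0, "hand": 85}]}}

```text
clock: 3.35
eef_pos: [0.5234, -0.2923, 0.1569]
tool_rot: [0.863, 0.505, 0.0, 0.0]
ft_force: [0.1, 0.5, -0.4]
grip_width: 0.0853
grasp_force: 0.0
```

Call:
{"name": "drive_tool", "arguments": {"rows": [{"dx": 0, "dy": 0, "dz": 0, "wx": 0, "wy": 0, "wz": 0, "hand": 76}, {"dx": 0, "dy": 0, "dz": 0, "wx": 0, "wy": 0, "wz": 0, "hand": 72}, {"dx": 0, "dy": 0, "dz": 0, "wx": 0, "wy": 0, "wz": 0, "hand": 70}, {"dx": 0, "dy": 0, "dz": 0, "wx": 0, "wy": 0, "wz": 0, "hand": 68}, {"dx": 0, "dy": 0, "dz": 0, "wx": 0, "wy": 0, "wz": 0, "hand": 66}, {"dx": 0, "dy": 0, "dz": 0, "wx": 0, "wy": 0, "wz": 0, "hand": 64}, {"dx": 0, "dy": 0, "dz": 0, "wx": 0, "wy": 0, "wz": 0, "hand": 60}, {"dx": 0, "dy": 0, "dz": 0, "wx": 0, "wy": 0, "wz": 0, "hand": 55}, {"dx": 0, "dy": 0, "dz": 0, "wx": 0, "wy": 0, "wz": 0, "hand": 55}, {"dx": 0, "dy": 0, "dz": 0, "wx": 0, "wy": 0, "wz": 0, "hand": 55}]}}

```text
clock: 4.35
eef_pos: [0.5236, -0.2919, 0.1574]
tool_rot: [0.863, 0.505, 0.0, 0.0]
ft_force: [-2.3, 0.4, 5.9]
grip_width: 0.0642
grasp_force: 64.4
```

Call:
{"name": "drive_tool", "arguments": {"rows": [{"dx": 0, "dy": 0, "dz": -0.03, "wx": 0, "wy": 0, "wz": 0, "hand": 55}, {"dx": 0, "dy": 0, "dz": -0.07, "wx": 0, "wy": 0, "wz": 0, "hand": 55}, {"dx": 0, "dy": 0, "dz": -0.11, "wx": 0, "wy": 0, "wz": 0, "hand": 55}, {"dx": 0, "dy": 0, "dz": -0.15, "wx": 0, "wy": 0, "wz": 0, "hand": 55}, {"dx": 0, "dy": 0, "dz": -0.19, "wx": 0, "wy": 0, "wz": 0, "hand": 55}, {"dx": 0, "dy": 0, "dz": -0.23, "wx": 0, "wy": 0, "wz": 0, "hand": 55}, {"dx": 0, "dy": 0, "dz": -0.27, "wx": 0, "wy": 0, "wz": 0, "hand": 55}, {"dx": 0, "dy": 0, "dz": -0.32, "wx": 0, "wy": 0, "wz": 0, "hand": 55}, {"dx": 0, "dy": 0, "dz": -0.38, "wx": 0, "wy": 0, "wz": 0, "hand": 55}, {"dx": 0, "dy": 0, "dz": -0.46, "wx": 0, "wy": 0, "wz": 0, "hand": 55}, {"dx": 0, "dy": 0, "dz": -0.55, "wx": 0, "wy": 0, "wz": 0, "hand": 55}, {"dx": 0, "dy": 0, "dz": -0.65, "wx": 0, "wy": 0, "wz": 0, "hand": 55}, {"dx": 0, "dy": 0, "dz": -0.65, "wx": 0, "wy": 0, "wz": 0, "hand": 55}]}}

```text
clock: 5.65
eef_pos: [0.5241, -0.2922, 0.19]
tool_rot: [0.863, 0.505, 0.001, 0.001]
ft_force: [0.3, -0.2, -0.8]
grip_width: 0.0644
grasp_force: 66.6
```

```bash
python3 - <<'E'
from h import *
a=save('scene','s1.png'); cv2.imwrite('pics/c1.png',cv2.resize(a[170:310,140:290],(600,560),interpolation=3)[:,:,::-1])
E
```

```text
(no output)
```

View pics/c1.png

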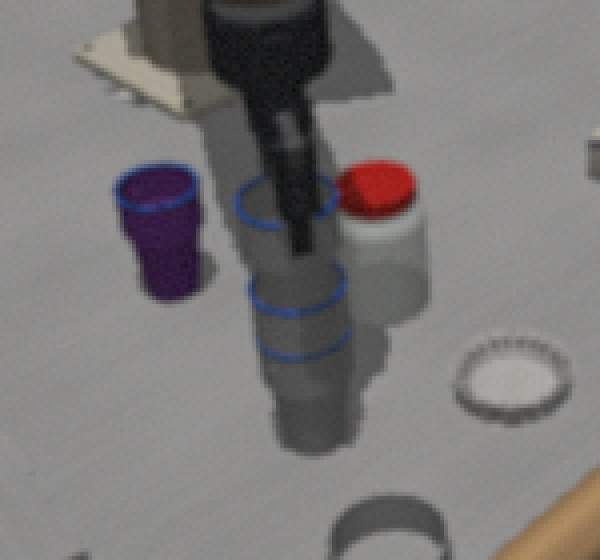

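Only the top cup rose (rim at crop (287,200)); the two lower cups stand undisturbed. I'll continue straight up.

Call:
{"name": "drive_tool", "arguments": {"rows": [{"dx": 0, "dy": 0, "dz": -0.1, "wx": 0, "wy": 0, "wz": 0, "hand": 55}, {"dx": 0, "dy": 0, "dz": -0.22, "wx": 0, "wy": 0, "wz": 0, "hand": 55}, {"dx": 0, "dy": 0, "dz": -0.36, "wx": 0, "wy": 0, "wz": 0, "hand": 55}, {"dx": 0, "dy": 0, "dz": -0.5, "wx": 0, "wy": 0, "wz": 0, "hand": 55}, {"dx": 0, "dy": 0, "dz": -0.66, "wx": 0, "wy": 0, "wz": 0, "hand": 55}, {"dx": 0, "dy": 0, "dz": -0.84, "wx": 0, "wy": 0, "wz": 0, "hand": 55}, {"dx": 0, "dy": 0, "dz": -1.05, "wx": 0, "wy": 0, "wz": 0, "hand": 55}, {"dx": 0, "dy": 0, "dz": -1.3, "wx": 0, "wy": 0, "wz": 0, "hand": 55}, {"dx": 0, "dy": 0, "dz": -1.55, "wx": 0, "wy": 0, "wz": 0, "hand": 55}, {"dx": 0, "dy": 0, "dz": -1.8, "wx": 0, "wy": 0, "wz": 0, "hand": 55}, {"dx": 0, "dy": 0, "dz": -1.95, "wx": 0, "wy": 0, "wz": 0, "hand": 55}, {"dx": 0, "dy": 0, "dz": -2.0, "wx": 0, "wy": 0, "wz": 0, "hand": 55}, {"dx": 0, "dy": 0, "dz": -2.0, "wx": 0, "wy": 0, "wz": 0, "hand": 55}]}}

```text
clock: 7.0
eef_pos: [0.5236, -0.2919, 0.2892]
tool_rot: [0.863, 0.505, 0.0, 0.0]
ft_force: [-0.6, -0.4, -1.3]
grip_width: 0.0643
grasp_force: 66.6
```

```bash
python3 - <<'E'
from h import *
o=bot.get_obs(); T=R.from_quat(o['tool_rot']).as_matrix()
print(o['eef_pos'],o['ft_force'],o['grip_width'],T.T@(np.array([.617,.208,.29])-o['eef_pos'])/.05)
E
```

```text
[ 0.52363422 -0.29192195  0.28917908] [-0.63458807 -0.42238601 -1.30251481] 0.06426124867907765 [ 9.62955572 -3.27524609 -0.01841886]
```

Call:
{"name": "drive_tool", "arguments": {"rows": [{"dx": 0.12, "dy": -0.04, "dz": 0, "wx": 0, "wy": 0, "wz": 0, "hand": 55}, {"dx": 0.38, "dy": -0.13, "dz": 0, "wx": 0, "wy": 0, "wz": 0, "hand": 55}, {"dx": 0.77, "dy": -0.26, "dz": 0, "wx": 0, "wy": 0, "wz": 0, "hand": 55}, {"dx": 1.25, "dy": -0.43, "dz": 0, "wx": 0, "wy": 0, "wz": 0, "hand": 55}, {"dx": 1.83, "dy": -0.62, "dz": 0, "wx": 0, "wy": 0, "wz": 0, "hand": 55}, {"dx": 2.5, "dy": -0.85, "dz": 0, "wx": 0, "wy": 0, "wz": 0, "hand": 55}, {"dx": 3.18, "dy": -1.08, "dz": 0, "wx": 0, "wy": 0, "wz": 0, "hand": 55}, {"dx": 3.85, "dy": -1.31, "dz": 0, "wx": 0, "wy": 0, "wz": 0, "hand": 55}, {"dx": 4.53, "dy": -1.54, "dz": 0, "wx": 0, "wy": 0, "wz": 0, "hand": 55}, {"dx": 5.2, "dy": -1.77, "dz": 0, "wx": 0, "wy": 0, "wz": 0, "hand": 55}, {"dx": 5.87, "dy": -2.0, "dz": 0, "wx": 0, "wy": 0, "wz": 0, "hand": 55}, {"dx": 6.55, "dy": -2.23, "dz": 0, "wx": 0, "wy": 0, "wz": 0, "hand": 55}, {"dx": 7.22, "dy": -2.46, "dz": 0, "wx": 0, "wy": 0, "wz": 0, "hand": 55}, {"dx": 7.85, "dy": -2.67, "dz": 0, "wx": 0, "wy": 0, "wz": 0, "hand": 55}, {"dx": 8.43, "dy": -2.87, "dz": 0, "wx": 0, "wy": 0, "wz": 0, "hand": 55}, {"dx": 8.9, "dy": -3.03, "dz": 0, "wx": 0, "wy": 0, "wz": 0, "hand": 55}, {"dx": 9.28, "dy": -3.16, "dz": 0, "wx": 0, "wy": 0, "wz": 0, "hand": 55}, {"dx": 9.52, "dy": -3.24, "dz": 0, "wx": 0, "wy": 0, "wz": 0, "hand": 55}, {"dx": 9.63, "dy": -3.28, "dz": 0, "wx": 0, "wy": 0, "wz": 0, "hand": 55}, {"dx": 9.63, "dy": -3.28, "dz": 0, "wx": 0, "wy": 0, "wz": 0, "hand": 55}]}}

```text
clock: 9.0
eef_pos: [0.6163, 0.2089, 0.2884]
tool_rot: [0.863, 0.505, -0.0, -0.0]
ft_force: [-0.5, -0.1, -1.3]
grip_width: 0.0645
grasp_force: 66.6
```

```bash
python3 - <<'E'
from h import *
o=bot.get_obs(); T=R.from_quat(o['tool_rot']).as_matrix()
print(o['eef_pos'],o['joint_pos'],T.T@(np.array([.617,.208,.0])-o['eef_pos'])/.05)
a=save('scene','s2.png'); b=save('wrist','w3.png'); cv2.imwrite('pics/c2.png',np.hstack([cv2.resize(a[130:270,250:420],(400,330),interpolation=3),cv2.resize(b,(400,330))])[:,:,::-1])
E
```

```text
[0.61633488 0.20886895 0.2883914 ] [ 3.26783824e-01  5.55722109e-01  5.92850515e-01  1.60871720e+00
 -9.29360438e-05  2.40902693e+00] [-4.88761078e-03  2.27644744e-02  5.76782259e+00]
```

View pics/c2.png

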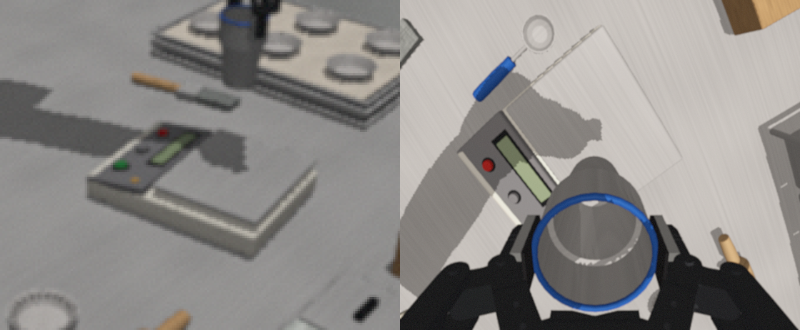

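The cup hangs upright over the platter. In the wrist view, platter corners show at about (147,140), (280,36) and (396,201).

```bash
python3 - <<'E'
from h import *
P=[at_z('wrist',u,v,.066) for u,v in [(147,140),(280,36),(396,201)]]
print(P,np.linalg.norm(P[0]-P[1]),np.linalg.norm(P[2]-P[1]),(P[0]+P[2])/2)
E
```

```text
[array([0.52816517, 0.29950607, 0.066     ]), array([0.68611327, 0.31712436, 0.066     ]), array([0.71445229, 0.12342384, 0.066     ])] 0.15892767197965305 0.19576259271913346 [0.62130873 0.21146496 0.066     ]
```

Call:
{"name": "drive_tool", "arguments": {"rows": [{"dx": 0.02, "dy": 0.02, "dz": 0.12, "wx": 0, "wy": 0, "wz": 0, "hand": 55}, {"dx": 0.02, "dy": 0.02, "dz": 0.35, "wx": 0, "wy": 0, "wz": 0, "hand": 55}, {"dx": 0.02, "dy": 0.02, "dz": 0.65, "wx": 0, "wy": 0, "wz": 0, "hand": 55}, {"dx": 0.02, "dy": 0.02, "dz": 0.95, "wx": 0, "wy": 0, "wz": 0, "hand": 55}, {"dx": 0.02, "dy": 0.02, "dz": 1.25, "wx": 0, "wy": 0, "wz": 0, "hand": 55}, {"dx": 0.02, "dy": 0.02, "dz": 1.55, "wx": 0, "wy": 0, "wz": 0, "hand": 55}, {"dx": 0.02, "dy": 0.02, "dz": 1.85, "wx": 0, "wy": 0, "wz": 0, "hand": 55}, {"dx": 0.02, "dy": 0.02, "dz": 2.15, "wx": 0, "wy": 0, "wz": 0, "hand": 55}, {"dx": 0.02, "dy": 0.02, "dz": 2.4, "wx": 0, "wy": 0, "wz": 0, "hand": 55}, {"dx": 0.02, "dy": 0.02, "dz": 2.58, "wx": 0, "wy": 0, "wz": 0, "hand": 55}, {"dx": 0.02, "dy": 0.02, "dz": 2.68, "wx": 0, "wy": 0, "wz": 0, "hand": 55}, {"dx": 0.02, "dy": 0.02, "dz": 2.72, "wx": 0, "wy": 0, "wz": 0, "hand": 55}, {"dx": 0.02, "dy": 0.02, "dz": 2.72, "wx": 0, "wy": 0, "wz": 0, "hand": 55}]}}

```text
clock: 10.4
eef_pos: [0.6182, 0.2086, 0.153]
tool_rot: [0.863, 0.505, 0.0, 0.0]
ft_force: [0.5, 1.4, -0.6]
grip_width: 0.0641
grasp_force: 66.6
```

Call:
{"name": "drive_tool", "arguments": {"rows": [{"dx": 0, "dy": 0, "dz": 0.02, "wx": 0, "wy": 0, "wz": 0, "hand": 55}, {"dx": 0, "dy": 0, "dz": 0.04, "wx": 0, "wy": 0, "wz": 0, "hand": 55}, {"dx": 0, "dy": 0, "dz": 0.06, "wx": 0, "wy": 0, "wz": 0, "hand": 55}, {"dx": 0, "dy": 0, "dz": 0.06, "wx": 0, "wy": 0, "wz": 0, "hand": 55}]}}

```text
clock: 10.8
eef_pos: [0.618, 0.2086, 0.1498]
tool_rot: [0.863, 0.505, 0.0, 0.0]
ft_force: [-0.5, -0.5, -1.9]
grip_width: 0.0643
grasp_force: 66.6
```

Call:
{"name": "drive_tool", "arguments": {"rows": [{"dx": 0, "dy": 0, "dz": 0.015, "wx": 0, "wy": 0, "wz": 0, "hand": 55}, {"dx": 0, "dy": 0, "dz": 0.03, "wx": 0, "wy": 0, "wz": 0, "hand": 55}, {"dx": 0, "dy": 0, "dz": 0.03, "wx": 0, "wy": 0, "wz": 0, "hand": 55}]}}

```text
clock: 11.1
eef_pos: [0.6179, 0.2085, 0.1481]
tool_rot: [0.863, 0.505, -0.0, -0.0]
ft_force: [0.5, -0.1, -1.7]
grip_width: 0.0645
grasp_force: 66.6
```

Call:
{"name": "drive_tool", "arguments": {"rows": [{"dx": 0, "dy": 0, "dz": 0.01, "wx": 0, "wy": 0, "wz": 0, "hand": 55}, {"dx": 0, "dy": 0, "dz": 0.02, "wx": 0, "wy": 0, "wz": 0, "hand": 55}, {"dx": 0, "dy": 0, "dz": 0.02, "wx": 0, "wy": 0, "wz": 0, "hand": 55}]}}

```text
clock: 11.4
eef_pos: [0.6181, 0.2086, 0.1475]
tool_rot: [0.863, 0.505, 0.0, -0.0]
ft_force: [0.1, -0.0, -0.2]
grip_width: 0.0645
grasp_force: 66.9
```

Call:
{"name": "drive_tool", "arguments": {"rows": [{"dx": 0, "dy": 0, "dz": 0.01, "wx": 0, "wy": 0, "wz": 0, "hand": 55}, {"dx": 0, "dy": 0, "dz": 0.01, "wx": 0, "wy": 0, "wz": 0, "hand": 55}]}}

```text
clock: 11.6
eef_pos: [0.6181, 0.2087, 0.1475]
tool_rot: [0.863, 0.505, 0.0, 0.0]
ft_force: [-2.4, 0.8, 3.1]
grip_width: 0.0643
grasp_force: 67.0
```

Contact has been felt (+3 N), so I'll release gradually.

Call:
{"name": "drive_tool", "arguments": {"rows": [{"dx": 0, "dy": 0, "dz": 0, "wx": 0, "wy": 0, "wz": 0, "hand": 62}, {"dx": 0, "dy": 0, "dz": 0, "wx": 0, "wy": 0, "wz": 0, "hand": 64}, {"dx": 0, "dy": 0, "dz": 0, "wx": 0, "wy": 0, "wz": 0, "hand": 65}, {"dx": 0, "dy": 0, "dz": 0, "wx": 0, "wy": 0, "wz": 0, "hand": 66}, {"dx": 0, "dy": 0, "dz": 0, "wx": 0, "wy": 0, "wz": 0, "hand": 68}, {"dx": 0, "dy": 0, "dz": 0, "wx": 0, "wy": 0, "wz": 0, "hand": 72}, {"dx": 0, "dy": 0, "dz": 0, "wx": 0, "wy": 0, "wz": 0, "hand": 78}, {"dx": 0, "dy": 0, "dz": 0, "wx": 0, "wy": 0, "wz": 0, "hand": 85}, {"dx": 0, "dy": 0, "dz": 0, "wx": 0, "wy": 0, "wz": 0, "hand": 85}, {"dx": 0, "dy": 0, "dz": 0, "wx": 0, "wy": 0, "wz": 0, "hand": 85}]}}

```text
clock: 12.6
eef_pos: [0.618, 0.2085, 0.1467]
tool_rot: [0.863, 0.505, -0.0, 0.0]
ft_force: [-0.2, 0.8, 1.1]
grip_width: 0.0846
grasp_force: 0.0
```

Call:
{"name": "drive_tool", "arguments": {"rows": [{"dx": 0, "dy": 0, "dz": -0.1, "wx": 0, "wy": 0, "wz": 0, "hand": 85}, {"dx": 0, "dy": 0, "dz": -0.3, "wx": 0, "wy": 0, "wz": 0, "hand": 85}, {"dx": 0, "dy": 0, "dz": -0.6, "wx": 0, "wy": 0, "wz": 0, "hand": 85}, {"dx": 0, "dy": 0, "dz": -1.0, "wx": 0, "wy": 0, "wz": 0, "hand": 85}, {"dx": 0, "dy": 0, "dz": -1.5, "wx": 0, "wy": 0, "wz": 0, "hand": 85}, {"dx": 0, "dy": 0, "dz": -2.0, "wx": 0, "wy": 0, "wz": 0, "hand": 85}, {"dx": 0, "dy": 0, "dz": -2.0, "wx": 0, "wy": 0, "wz": 0, "hand": 85}, {"dx": 0, "dy": 0, "dz": -2.0, "wx": 0, "wy": 0, "wz": 0, "hand": 85}]}}

```text
clock: 13.4
eef_pos: [0.6185, 0.2088, 0.2482]
tool_rot: [0.863, 0.505, 0.001, 0.0]
ft_force: [-1.5, 0.4, -1.3]
grip_width: 0.0849
grasp_force: 0.0
```

```bash
python3 - <<'E'
from h import *
o=bot.get_obs(); T=R.from_quat(o['tool_rot']).as_matrix()
print(o['clock'],o['eef_pos'],T.T@(np.array([.467,.1315,.13])-o['eef_pos'])/.05)
b=save('wrist','w4.png'); print(bot.look_for('wrist','cup_top_mid'))
E
```

```text
13.4 [0.61854033 0.20875342 0.24818214] [-2.83757987 -1.8880033   2.35444607]
[]
```

View pics/w4.png

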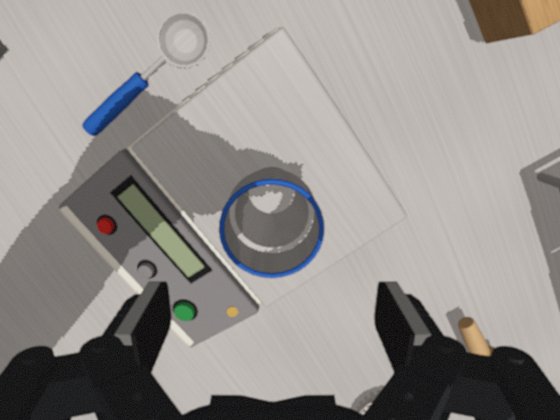

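The cup stands on the platter, with its rim centred about (272,228). The tare key is at (184.5,311), partly beside the left finger.

```bash
python3 - <<'E'
from h import *
o=bot.get_obs(); T=R.from_quat(o['tool_rot']).as_matrix()
p=at_z('wrist',184.5,311,.054); print(p, 'cup rim',at_z('wrist',272,228,.166)); 
P=[at_z('wrist',u,v,.066) for u,v in [(130,147),(282,28),(405,216),(258,304)]]; print(np.array(P),np.mean(P,0))
q=(p+[.467,.1315,.054])/2; q[2]=.10; print(q,T.T@(q-o['eef_pos'])/.05)
E
```

```text
[0.47095961 0.13500633 0.054     ] cup rim [0.61743982 0.20858878 0.166     ]
[[0.52800095 0.30035326 0.066     ]
 [0.68758691 0.31775628 0.066     ]
 [0.70998752 0.12580512 0.066     ]
 [0.54676754 0.11181932 0.066     ]] [0.61808573 0.21393349 0.066     ]
[0.46897981 0.13325317 0.1       ] [-2.76406745 -1.84979831  2.923953  ]
```

Call:
{"name": "drive_tool", "arguments": {"rows": [{"dx": -0.3, "dy": -0.2, "dz": 0, "wx": 0, "wy": 0, "wz": 0, "hand": 85}, {"dx": -0.8, "dy": -0.55, "dz": 0, "wx": 0, "wy": 0, "wz": 0, "hand": 85}, {"dx": -1.4, "dy": -0.95, "dz": 0, "wx": 0, "wy": 0, "wz": 0, "hand": 60}, {"dx": -2.0, "dy": -1.35, "dz": 0, "wx": 0, "wy": 0, "wz": 0, "hand": 30}, {"dx": -2.5, "dy": -1.7, "dz": 0, "wx": 0, "wy": 0, "wz": 0, "hand": 0}, {"dx": -2.76, "dy": -1.85, "dz": 0.4, "wx": 0, "wy": 0, "wz": 0, "hand": 0}, {"dx": -2.76, "dy": -1.85, "dz": 1.0, "wx": 0, "wy": 0, "wz": 0, "hand": 0}, {"dx": -2.76, "dy": -1.85, "dz": 1.6, "wx": 0, "wy": 0, "wz": 0, "hand": 0}, {"dx": -2.76, "dy": -1.85, "dz": 2.2, "wx": 0, "wy": 0, "wz": 0, "hand": 0}, {"dx": -2.76, "dy": -1.85, "dz": 2.7, "wx": 0, "wy": 0, "wz": 0, "hand": 0}, {"dx": -2.76, "dy": -1.85, "dz": 2.9, "wx": 0, "wy": 0, "wz": 0, "hand": 0}, {"dx": -2.76, "dy": -1.85, "dz": 2.92, "wx": 0, "wy": 0, "wz": 0, "hand": 0}, {"dx": -2.76, "dy": -1.85, "dz": 2.92, "wx": 0, "wy": 0, "wz": 0, "hand": 0}]}}

```text
clock: 14.8
eef_pos: [0.47, 0.1338, 0.1011]
tool_rot: [0.863, 0.505, 0.0, 0.0]
ft_force: [0.1, -0.0, -0.3]
grip_width: 0.0001
grasp_force: 0.0
```

```bash
python3 - <<'E'
from h import *
o=bot.get_obs(); print(o['eef_pos'],o['grip_width'],o['ft_force'])
a=save('scene','s3.png'); b=save('wrist','w5.png'); cv2.imwrite('pics/c3.png',np.hstack([cv2.resize(a[130:240,260:400],(480,377),interpolation=3),cv2.resize(b,(320,377))])[:,:,::-1])
E
```

```text
[0.46997309 0.13375156 0.10114411] 5.647085167656874e-05 [ 0.1419217  -0.0354869  -0.33387484]
```

View pics/c3.png

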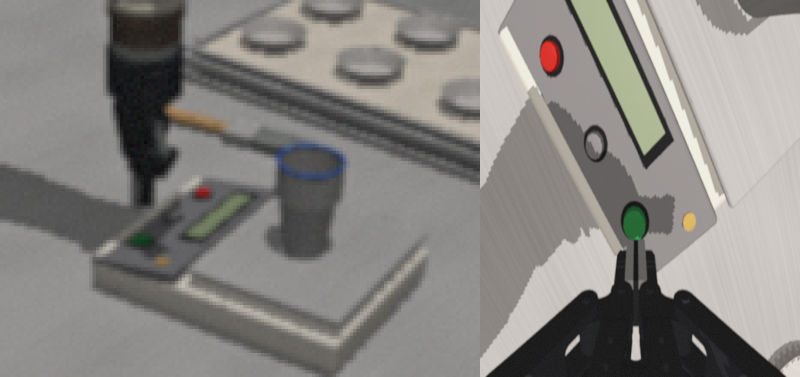

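The key shows at wrist (271,247), just ahead of the closed fingertips, and the cup stands upright on the platter. I'll check the offset.

```bash
python3 - <<'E'
from h import *
o=bot.get_obs(); T=R.from_quat(o['tool_rot']).as_matrix()
p=at_z('wrist',271,247,.054); print(p,T.T@(p-o['eef_pos'])/.05, proj('wrist',o['eef_pos']+[0,0,-.011]))
E
```

```text
[0.4711422  0.13560132 0.054     ] [ 0.02977842 -0.01199565  0.96133885] [271.96007005 284.22948308]
```

Call:
{"name": "drive_tool", "arguments": {"rows": [{"dx": 0.03, "dy": 0, "dz": 0.2, "wx": 0, "wy": 0, "wz": 0, "hand": 0}, {"dx": 0.03, "dy": 0, "dz": 0.4, "wx": 0, "wy": 0, "wz": 0, "hand": 0}, {"dx": 0.03, "dy": 0, "dz": 0.56, "wx": 0, "wy": 0, "wz": 0, "hand": 0}, {"dx": 0.03, "dy": 0, "dz": 0.64, "wx": 0, "wy": 0, "wz": 0, "hand": 0}, {"dx": 0.03, "dy": 0, "dz": 0.7, "wx": 0, "wy": 0, "wz": 0, "hand": 0}, {"dx": 0.03, "dy": 0, "dz": 0.7, "wx": 0, "wy": 0, "wz": 0, "hand": 0}]}}

```text
clock: 15.5
eef_pos: [0.47, 0.1348, 0.0654]
tool_rot: [0.863, 0.505, -0.001, -0.0]
ft_force: [-2.0, 0.1, 2.5]
grip_width: 0.0001
grasp_force: 1.0
```

Call:
{"name": "drive_tool", "arguments": {"rows": [{"dx": 0, "dy": 0, "dz": 0.02, "wx": 0, "wy": 0, "wz": 0, "hand": 0}, {"dx": 0, "dy": 0, "dz": 0.04, "wx": 0, "wy": 0, "wz": 0, "hand": 0}, {"dx": 0, "dy": 0, "dz": 0.04, "wx": 0, "wy": 0, "wz": 0, "hand": 0}]}}

```text
clock: 15.8
eef_pos: [0.4705, 0.1349, 0.064]
tool_rot: [0.863, 0.505, 0.0, 0.0]
ft_force: [-1.7, -1.2, 2.8]
grip_width: 0.0004
grasp_force: 1.5
```

Call:
{"name": "drive_tool", "arguments": {"rows": [{"dx": 0, "dy": 0, "dz": 0.02, "wx": 0, "wy": 0, "wz": 0, "hand": 0}, {"dx": 0, "dy": 0, "dz": 0.04, "wx": 0, "wy": 0, "wz": 0, "hand": 0}, {"dx": 0, "dy": 0, "dz": 0.04, "wx": 0, "wy": 0, "wz": 0, "hand": 0}]}}

```text
clock: 16.1
eef_pos: [0.4707, 0.135, 0.0622]
tool_rot: [0.863, 0.505, 0.0, 0.0]
ft_force: [-1.9, -1.1, 5.3]
grip_width: 0.0002
grasp_force: 2.7
```

Call:
{"name": "drive_tool", "arguments": {"rows": [{"dx": 0, "dy": 0, "dz": 0.02, "wx": 0, "wy": 0, "wz": 0, "hand": 0}, {"dx": 0, "dy": 0, "dz": 0.03, "wx": 0, "wy": 0, "wz": 0, "hand": 0}, {"dx": 0, "dy": 0, "dz": 0.03, "wx": 0, "wy": 0, "wz": 0, "hand": 0}]}}

```text
clock: 16.4
eef_pos: [0.4708, 0.1349, 0.0618]
tool_rot: [0.863, 0.505, 0.001, 0.0]
ft_force: [-5.5, -2.6, 14.1]
grip_width: 0.0001
grasp_force: 6.9
```

Call:
{"name": "drive_tool", "arguments": {"rows": [{"dx": 0, "dy": 0, "dz": 0.01, "wx": 0, "wy": 0, "wz": 0, "hand": 0}, {"dx": 0, "dy": 0, "dz": 0.02, "wx": 0, "wy": 0, "wz": 0, "hand": 0}, {"dx": 0, "dy": 0, "dz": 0.02, "wx": 0, "wy": 0, "wz": 0, "hand": 0}]}}

```text
clock: 16.7
eef_pos: [0.4709, 0.1349, 0.0616]
tool_rot: [0.863, 0.505, 0.001, 0.0]
ft_force: [-6.8, -2.2, 19.7]
grip_width: 0.0003
grasp_force: 9.8
```

Force rises stiffly with no further travel, so the key is bottomed. I'll lift off.

Call:
{"name": "drive_tool", "arguments": {"rows": [{"dx": 0, "dy": 0, "dz": -0.05, "wx": 0, "wy": 0, "wz": 0, "hand": 0}, {"dx": 0, "dy": 0, "dz": -0.1, "wx": 0, "wy": 0, "wz": 0, "hand": 0}, {"dx": 0, "dy": 0, "dz": -0.2, "wx": 0, "wy": 0, "wz": 0, "hand": 0}, {"dx": 0, "dy": 0, "dz": -0.5, "wx": 0, "wy": 0, "wz": 0, "hand": 0}, {"dx": 0, "dy": 0, "dz": -1.0, "wx": 0, "wy": 0, "wz": 0, "hand": 0}, {"dx": 0, "dy": 0, "dz": -1.6, "wx": 0, "wy": 0, "wz": 0, "hand": 0}, {"dx": 0, "dy": 0, "dz": -2.2, "wx": 0, "wy": 0, "wz": 0, "hand": 0}, {"dx": 0, "dy": 0, "dz": -2.8, "wx": 0, "wy": 0, "wz": 0, "hand": 0}, {"dx": 0, "dy": 0, "dz": -3.0, "wx": 0, "wy": 0, "wz": 0, "hand": 0}, {"dx": 0, "dy": 0, "dz": -3.0, "wx": 0, "wy": 0, "wz": 0, "hand": 0}, {"dx": 0, "dy": 0, "dz": -3.0, "wx": 0, "wy": 0, "wz": 0, "hand": 0}]}}

```text
clock: 17.8
eef_pos: [0.4701, 0.1349, 0.2081]
tool_rot: [0.863, 0.505, -0.001, -0.0]
ft_force: [-0.1, 0.7, -1.3]
grip_width: -0.0
grasp_force: 0.0
```

```bash
python3 - <<'E'
from h import *
a=save('scene','s4.png'); b=save('wrist','w6.png'); cv2.imwrite('pics/c4.png',np.hstack([cv2.resize(a[130:300,150:400],(480,326),interpolation=3),cv2.resize(b,(320,326))])[:,:,::-1])
E
```

```text
(no output)
```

View pics/c4.png

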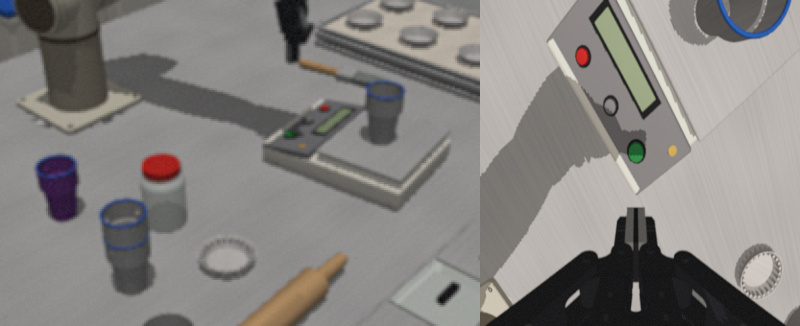

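The cup is upright on the platter, the two lower cups stand in place, the green key is back up, and the arm is clear.

```bash
python3 -c "
from workcell import bot
print(bot.job_done())"
```

```text
the job is handed in; nothing more can be done
None
```

I lifted the top cup free, set it upright within about 5 mm of the platter's centre and let go, then pressed the tare key to its stop and let it come back up; the job is handed in at about 18 s on the robot's clock, result not reported.

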